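# Amber bottles into their colour-coded spill trays

### The job

Stand each of the four amber glass bottles upright in the spill tray that has the same colour as its cap, flat on the tray's floor and let go. Set them down gently instead of dropping them, knock no bottle over, and leave the two off-white plastic bottles where they stand.

Things in the scene. Friction and masses are not known exactly. Their poses are not given: they have to be found in the camera images.
- amber_red: 60 ml round bottle: amber-brown glass, 42 mm diameter, straight sides up to 56 mm, then a short shoulder and a red screw cap of 29 mm diameter from 65 mm to the top at 82 mm. Loose, about 130 g, standing upright. Origin at the centre of its underside, z up along the bottle.
- amber_yellow: 60 ml round bottle: amber-brown glass, 42 mm diameter, straight sides up to 56 mm, then a short shoulder and a yellow screw cap of 29 mm diameter from 65 mm to the top at 82 mm. Loose, about 130 g, standing upright. Origin at the centre of its underside, z up along the bottle.
- amber_blue: 60 ml round bottle: amber-brown glass, 42 mm diameter, straight sides up to 56 mm, then a short shoulder and a blue screw cap of 29 mm diameter from 65 mm to the top at 82 mm. Loose, about 130 g, standing upright. Origin at the centre of its underside, z up along the bottle.
- amber_white: 60 ml round bottle: amber-brown glass, 42 mm diameter, straight sides up to 56 mm, then a short shoulder and a white screw cap of 29 mm diameter from 65 mm to the top at 82 mm. Loose, about 130 g, standing upright. Origin at the centre of its underside, z up along the bottle.
- plain_red: 60 ml round bottle: off-white plastic, 42 mm diameter, straight sides up to 56 mm, then a short shoulder and a red screw cap of 29 mm diameter from 65 mm to the top at 82 mm. Loose, about 100 g, standing upright. Origin at the centre of its underside, z up along the bottle. Not to be moved.
- plain_blue: 60 ml round bottle: off-white plastic, 42 mm diameter, straight sides up to 56 mm, then a short shoulder and a blue screw cap of 29 mm diameter from 65 mm to the top at 82 mm. Loose, about 100 g, standing upright. Origin at the centre of its underside, z up along the bottle. Not to be moved.
- tray_red: Square open spill tray of red plastic, 70 x 70 mm outside, 14 mm high, walls 4 mm thick (62 x 62 mm inside), inner floor 4 mm above the bench. Holds one bottle; fixed to the bench. Origin at the centre of its underside, on the bench; x and y along its sides, z up.
- tray_yellow: Square open spill tray of yellow plastic, 70 x 70 mm outside, 14 mm high, walls 4 mm thick (62 x 62 mm inside), inner floor 4 mm above the bench. Holds one bottle; fixed to the bench. Origin at the centre of its underside, on the bench; x and y along its sides, z up.
- tray_blue: Square open spill tray of blue plastic, 70 x 70 mm outside, 14 mm high, walls 4 mm thick (62 x 62 mm inside), inner floor 4 mm above the bench. Holds one bottle; fixed to the bench. Origin at the centre of its underside, on the bench; x and y along its sides, z up.
- tray_white: Square open spill tray of white plastic, 70 x 70 mm outside, 14 mm high, walls 4 mm thick (62 x 62 mm inside), inner floor 4 mm above the bench. Holds one bottle; fixed to the bench. Origin at the centre of its underside, on the bench; x and y along its sides, z up.
Things that resemble listed ones, but are neither listed nor needed, are in the scene too. Leave any green look-alike of the amber_blue alone.

How it is judged:
By the outcome, as a careful person would: the job done as asked, in the order asked, and still so for the second after the job is handed in, with the robot touching nothing.
It also fails if it takes over 99 s, if anything falls off the work surface, if the arm or the gripper's body presses on something with over 40 N, if the wrist force passes 120 N, or if a joint passes its speed limit or range.

### The arm

A 7-joint arm with a two-finger parallel gripper is mounted at the origin on the work surface. World frame = base frame: x ahead of the robot, y to its left, z up, the work surface at z = 0. Lengths are in m, angles in rad, forces in N, time in s.
With the tool pointing down it reaches from about 0.35 to 0.9 m from the base axis. Payload 19.9 kg.
Tool frame: the origin (TCP) lies between the finger pads; the fingertips stand 19 mm ahead of it and the grasp point (between the pads) is the TCP; z points along the fingers, y is the direction in which the jaws open and shut (so a half turn about z gives the same grasp; the last joint's range is limited). The gripper opens to 94 mm and grips with 3 to 60 N. Pads are 16 mm wide; open, the fingers measure 119 mm over their backs; the gripper's body (75 mm by 177 mm) begins 78 mm behind the grasp point.
Start: joints at [1.23, 0.417, -0.01, 1.614, 0.005, 1.111, -0.053], TCP at [0.185, -0.597, 0.224] pointing down, gripper open.
Joint ranges: [-2.81, 2.81], [-0.39, 2.02], [-1.27, 1.25], [0.06, 2.57], [-1.19, 4.33], [0.19, 2], [-2.82, 2.82]. Speed limits (rad/s): [1.89, 1.89, 2.39, 2.39, 3.01, 3.01, 3.01].

### API

Orientations are given as a 3x3 rotation matrix whose columns are the frame's x, y, z axes.
In Python, from rig import robot gives the robot as it stands. Calls block until the motion is done:
- robot.move_ptp(position, orientation): joint-space move of the TCP to a pose.
- robot.move_linear(position, velocity=0.15, frame=None, threshold=None): straight line of the TCP; frame=None keeps the orientation; velocity is the mean speed in m/s. With threshold (N) it stops when the force on the tool has changed by that much, and returns True; else False.
- robot.goto_joints(angles): joint-space move.
- robot.gripper_to(opening): finger opening in m; the grip force is fixed at half the most; returns when the fingers have stopped.
- robot.pause(seconds).
- robot.ik(position, orientation): joint angles nearest the present ones, or None.
- robot.get_state(): the state.
- robot.grab_frame(name): name is "scene" or "top"; returns the picture (400x640x3 uint8, red, green, blue); there is no depth.
- robot.camera_info(name): a dict with "fx", "fy", "cx", "cy" (pixels), "rvec" (rotation vector, rad) and "tvec" (3), from world to camera coordinates, as OpenCV has them. Camera axes: x right, y down, z forward; pixel columns grow to the right and rows downward; lengths in m; the calibration is good to about 2 mm. A picture is of the moment at which its call begins. camera_info takes no time and is no camera call.
A pose or a line that the arm cannot do raises robot.PlanningError and nothing moves.
- robot.sign_off(): hands the job in, once; it reports no verdict.
The state is a dict: "time": time; "qpos": joint angles; "joint_vel": joint speeds; "effort": joint torques, N m; "ee_pos": TCP position; "tool_rot": TCP orientation; "force": force on the tool from outside, world axes, zero at the start; "moment": the same for the moment, N m; "opening": finger opening in m.
Only numpy, scipy, OpenCV 4.12 (cv2) and the standard library are available. Lean on these libraries where they do the work, as an engineer would, in place of code of your own. Each camera call takes 0.05 s, during which the arm holds its last target. There are 200 camera calls.

## Working session

There is one attempt and no reset: what is moved stays moved. The work goes in short steps, each a Python script; the robot and the scene stay as the last script left them, time stands still between calls to the robot, and variables do not carry over. Pictures are saved under pics/ and viewed, about 12 in all and at most 16, crops included, and the job is handed in when it is done.

```bash
mkdir -p pics; ls; python3 - <<'E'
from rig import robot
import cv2
for n in("scene","top"):
    cv2.imwrite(f"pics/{n}0.png",robot.grab_frame(n)[:,:,::-1]); print(n,robot.camera_info(n))
print(robot.get_state())
E
```

```text
pics
scene {'fx': 413.44045174451713, 'fy': 413.44045174451713, 'cx': 314.96500359855156, 'cy': 197.10060919465542, 'rvec': array([ 1.93112462,  1.23663004, -0.63446947]), 'tvec': array([-0.22996874, -0.24576753,  1.2368178 ])}
top {'fx': 388.1987354350372, 'fy': 388.1987354350372, 'cx': 320.53374443236584, 'cy': 197.521875951096, 'rvec': array([ 2.11164416, -2.13935654,  0.16070032]), 'tvec': array([0.02910055, 0.50532349, 0.86123395])}
{'time': 0.1, 'qpos': array([ 1.22951459,  0.41792485, -0.01031505,  1.61412484,  0.00472077,
        1.11073946, -0.05302079]), 'joint_vel': array([ 5.03982148e-05, -2.22478708e-03,  4.78763308e-04, -6.74670914e-04,
        1.01972261e-03,  9.82681859e-04, -2.27062125e-04]), 'effort': array([ 1.79973464e-03, -8.52587986e+01,  6.40568007e-01, -4.26697004e+01,
       -4.88923711e-02,  1.64998969e-02, -3.61358150e-05]), 'ee_pos': array([ 0.18446038, -0.59680319,  0.22387664]), 'tool_rot': array([[ 9.55398730e-01,  2.95318592e-01, -4.43602737e-04],
       [ 2.95318907e-01, -9.55398118e-01,  1.08601985e-03],
       [-1.03095366e-04, -1.16858626e-03, -9.99999312e-01]]), 'force': array([-0.15037946,  0.06348146,  0.42914702]), 'moment': array([-0.01683133,  0.02041175,  0.04406848]), 'opening': 0.09383565125268035}
```

View pics/scene0.png

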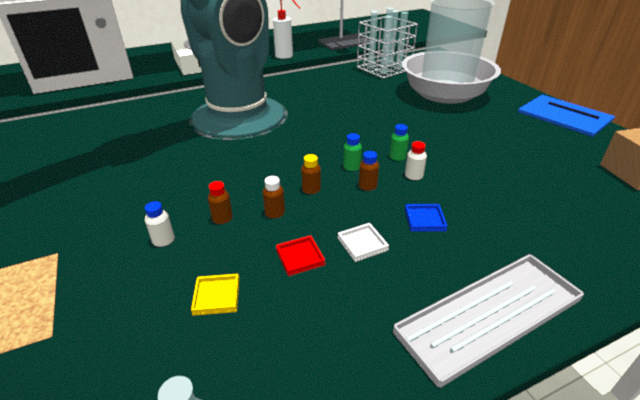

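View pics/top0.png

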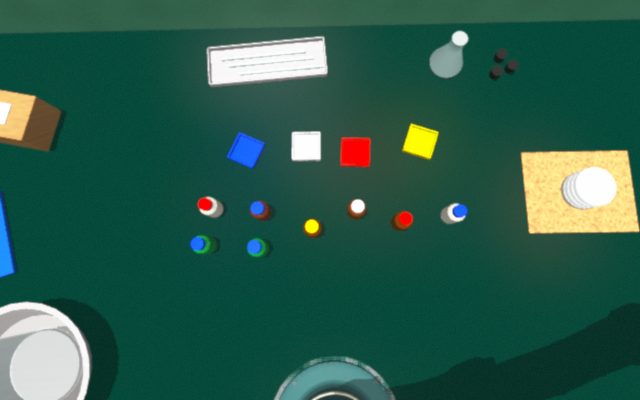

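Top view candidates:
- **Amber bottles:** red (403,220), yellow (312,228), white (357,208), blue (259,209).
- **Look-alikes:** green bottles with blue caps at (201,244) and (257,247), and off-white bottles at (208,205, red cap) and (458,212, blue cap).
- **Trays:** blue (246,151), white (306,146), red (355,152), yellow (421,141).

Next I'll check these in an enlarged crop and measure.

```bash
cat > h.py <<'E'
import numpy as np, cv2
from rig import robot
def ray(n,uv,z):
    c=robot.camera_info(n); R,_=cv2.Rodrigues(c["rvec"]); K=np.array([[c["fx"],0,c["cx"]],[0,c["fy"],c["cy"]],[0,0,1]])
    o=-R.T@c["tvec"]; d=R.T@np.linalg.inv(K)@np.array([*uv,1.]); return (o+d*(z-o[2])/d[2])[:2]
def seg(img,seed,r,tol=None):
    "pixels of the hue class near the seed -> component mask"
    h=cv2.cvtColor(img,cv2.COLOR_RGB2HSV).astype(int); u,v=seed; s=h[v,u]
    if s[1]<60: m=(h[...,1]<60)&(h[...,2]>120)
    else:
        dh=np.abs(h[...,0]-s[0]); m=(np.minimum(dh,180-dh)<8)&(h[...,1]>150)&(h[...,2]>110)
    w=np.zeros_like(m); w[v-r:v+r+1,u-r:u+r+1]=1
    n,l=cv2.connectedComponents((m&w).astype(np.uint8)); return l==l[v,u]
E
python3 - <<'E'
from h import *
T=cv2.imread("pics/top0.png")[:,:,::-1]; S=cv2.imread("pics/scene0.png")[:,:,::-1]
tt={'red':(355,152),'yellow':(421,141),'blue':(246,151),'white':(306,146)}
ts={'red':(300,255),'yellow':(216,295),'blue':(426,217),'white':(362,241)}
ct={'red':(404,219),'yellow':(312,227),'blue':(257,208),'white':(357,206),'pr':(205,204),'pb':(460,211),'g1':(199,243),'g2':(256,246)}
cs={'red':(217,188),'yellow':(311,160),'blue':(370,157),'white':(272,183),'pr':(418,147),'pb':(154,209),'g1':(401,129),'g2':(353,139)}
for k in tt:
  for n,I,d in(("top",T,tt),("scene",S,ts)):
    ys,xs=np.nonzero(seg(I,d[k],36)); P=np.c_[xs,ys].astype(np.float32)
    W=np.array([ray(n,p,0.01) for p in P]).astype(np.float32); (c,s,a)=cv2.minAreaRect(W*1000)
    print("tray",k,n,len(P),np.round(c,1),np.round(s,1),round(a,1))
for k in ct:
  o=[]
  for n,I,d in(("top",T,ct),("scene",S,cs)):
    ys,xs=np.nonzero(seg(I,d[k],13)); P=(xs.mean(),ys.mean()); o+=[len(xs),np.round(P,1),np.round(ray(n,P,0.076)*1000)]
  print("cap",k,*o)
a=cv2.resize(T[:,:,::-1][115:265,180:480],(800,400),interpolation=cv2.INTER_CUBIC); cv2.imwrite("pics/crop1.png",a)
E
```

```text
tray red top 880 [625.  -63.1] [73.6 74.3] 88.1
tray red scene 1319 [628.6 -61.5] [73.8 83.7] 87.3Traceback (most recent call last):
  File "<stdin>", line 10, in <module>
  File "h.py", line 4, in ray
    c=robot.camera_info(n); R,_=cv2.Rodrigues(c["rvec"]); K=np.array([[c["fx"],0,c["cx"]],[0,c["fy"],c["cy"]],[0,0,1]])
ValueError: time passes only in moves, steps and waits
```

```bash
sed -i 's/^from rig import robot/from rig import robot\nCAM={n:robot.camera_info(n) for n in("top","scene")}/; s/c=robot.camera_info(n)/c=CAM[n]/' h.py
python3 - <<'E'
from h import *
T=cv2.imread("pics/top0.png")[:,:,::-1]; S=cv2.imread("pics/scene0.png")[:,:,::-1]
a=cv2.resize(T[:,:,::-1][115:265,180:480],(800,400),interpolation=cv2.INTER_CUBIC); cv2.imwrite("pics/crop1.png",a)
tt={'red':(355,152),'yellow':(421,141),'blue':(246,151),'white':(306,146)}
ts={'red':(300,255),'yellow':(216,295),'blue':(426,217),'white':(362,241)}
ct={'red':(404,219),'yellow':(312,227),'blue':(257,208),'white':(357,206),'pr':(205,204),'pb':(460,211),'g1':(199,243),'g2':(256,246)}
cs={'red':(217,188),'yellow':(311,160),'blue':(370,157),'white':(272,183),'pr':(418,147),'pb':(154,209),'g1':(401,129),'g2':(353,139)}
for k in tt:
  for n,I,d in(("top",T,tt),("scene",S,ts)):
    ys,xs=np.nonzero(seg(I,d[k],36)); P=np.c_[xs,ys].astype(np.float32)
    W=np.array([ray(n,p,0.01) for p in P]).astype(np.float32); (c,s,a)=cv2.minAreaRect(W*1000)
    print("tray",k,n,len(P),np.round(c,1),np.round(s,1),round(a,1))
for k in ct:
  o=[]
  for n,I,d in(("top",T,ct),("scene",S,cs)):
    ys,xs=np.nonzero(seg(I,d[k],13)); P=(xs.mean(),ys.mean()); o+=[len(xs),np.round(P,1),np.round(ray(n,P,0.080 if n=="top" else .075)*1000)]
  print("cap",k,*o)
E
```

```text
tray red top 880 [625.  -63.1] [73.6 74.3] 88.1
tray red scene 1319 [628.6 -61.5] [73.8 83.7] 87.3
tray yellow top 913 [ 649.  -223.9] [74.7 77.7] 70.8
tray yellow scene 1742 [ 652.6 -222.7] [73.5 82.6] 70.9
tray blue top 887 [633.8 207.2] [75.2 74.9] 65.3
tray blue scene 1026 [637.7 207.8] [75.  88.1] 64.6
tray white top 894 [642.5  59. ] [72.2 74.8] 89.4
tray white scene 1262 [645.5  58.7] [78.5 83.9] 89.8
cap red 163 [405.2 218.2] [ 450. -164.] 205 [216.3 188. ] [ 453. -163.]
cap yellow 169 [311.4 225.9] [436.  43.] 180 [310.3 160.3] [439.  44.]
cap blue 138 [256.4 207.2] [480. 165.] 158 [369.6 156.5] [480. 166.]
cap white 157 [357.5 205.6] [480. -60.] 210 [271.7 182.5] [482. -58.]
cap pr 140 [204.2 203.6] [489. 282.] 147 [418.1 146.6] [491. 285.]
cap pb 150 [460.2 210.3] [ 466. -286.] 232 [153.1 208.4] [ 467. -284.]
cap g1 165 [196.8 243.2] [401. 296.] 125 [400.8 129. ] [403. 297.]
cap g2 151 [253.6 246.4] [393. 170.] 136 [352.8 138.4] [394. 172.]
```

View pics/crop1.png

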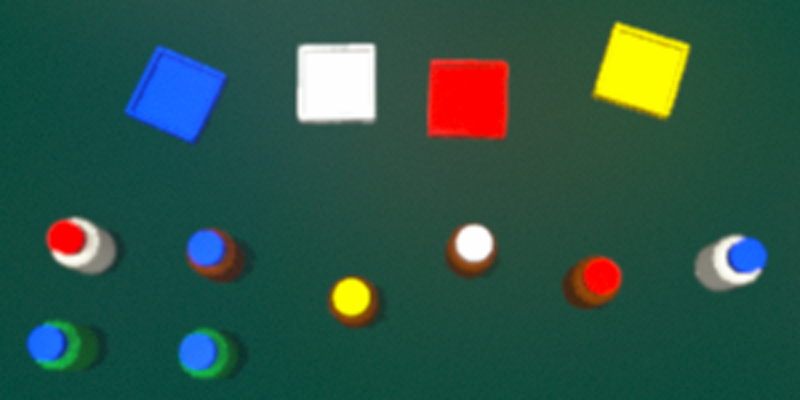

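The crop confirms which bottles are which, and the two cameras agree within about 4 mm. I'll pick the red one first and check how it goes.

```bash
cat >> h.py <<'E'
B={'red':(.4515,-.1635),'yellow':(.4375,.0435),'blue':(.480,.1655),'white':(.481,-.059)}
TR={'red':(.6265,-.0625),'yellow':(.6505,-.2235),'blue':(.6355,.2075),'white':(.644,.059)}
R=np.diag([1.,-1,-1]); ZG=.036; ZH=.16
def lin(p,z,v=.15,th=None): return robot.move_linear([*p,z],velocity=v,threshold=th)
def st(t):
    s=robot.get_state(); print(t,round(s["time"],1),np.round(s["ee_pos"],4),np.round(s["force"],1),round(s["opening"],4),flush=True)
def pick(k,first=False):
    if first: robot.move_ptp([*B[k],.2],R)
    else: lin(B[k],ZH,.25)
    hit=lin(B[k],ZG,.12,15); st("down %s hit=%s"%(k,hit))
    if hit: raise SystemExit("unexpected contact")
    robot.gripper_to(.036); st("grip")
    lin(B[k],ZH,.12); st("lift")
def place(k):
    lin(TR[k],ZH,.2); lin(TR[k],ZG+.010,.1)
    hit=lin(TR[k],ZG+.002,.015,3); st("set hit=%s"%hit)
    robot.gripper_to(.09); lin(TR[k],ZH,.15); st("released")
E
python3 - <<'E'
from h import *
pick('red',True)
for n in("scene","top"): cv2.imwrite(f"pics/{n}1.png",robot.grab_frame(n)[:,:,::-1])
cv2.imwrite("pics/s1.png",cv2.resize(cv2.imread("pics/scene1.png")[60:320,120:470],(700,520)))
E
```

```text
down red hit=False 3.5 [ 0.4518 -0.1636  0.0365] [ 0.  -1.  -0.7] 0.0939
grip 4.3 [ 0.4515 -0.1635  0.036 ] [0.5 0.2 0.1] 0.0418
lift 5.5 [ 0.4511 -0.1634  0.1594] [ 0.2  1.5 -2.1] 0.0415
```

View pics/s1.png

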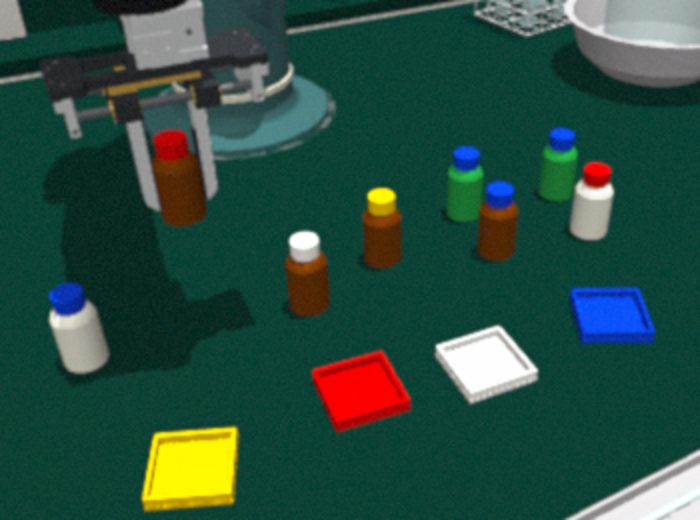

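The red amber bottle is held upright (crop about (180,180)) and its neighbours haven't moved. I'll place it now.

```bash
python3 - <<'E'
from h import *
place('red')
for n in("scene","top"): cv2.imwrite(f"pics/{n}2.png",robot.grab_frame(n)[:,:,::-1])
cv2.imwrite("pics/s2.png",cv2.resize(cv2.imread("pics/scene2.png")[100:320,180:470],(780,590)))
E
```

```text
set hit=True 8.5 [ 0.6266 -0.0626  0.0399] [-0.4  0.1  5.6] 0.0415
released 10.3 [ 0.626  -0.0626  0.159 ] [-0.3 -1.5  0.6] 0.0903
```

View pics/s2.png

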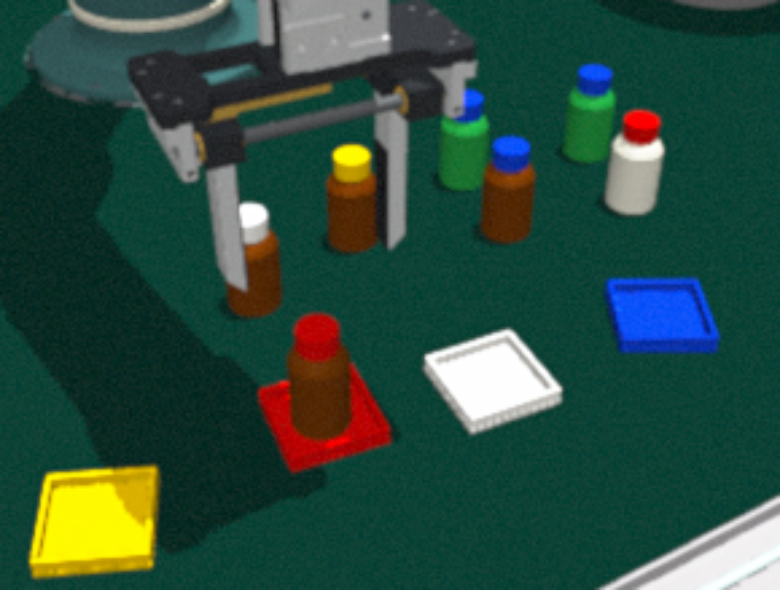

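Red stands upright in its tray, and contact came at exactly the expected 4 mm floor height. I'll do the other three now.

```bash
python3 - <<'E'
from h import *
for k in('white','yellow','blue'):
    pick(k)
    if robot.get_state()["opening"]<.039: raise SystemExit("no grasp")
    place(k)
robot.move_linear([.5,.2075,.3],velocity=.2)
robot.move_ptp([.185,-.597,.3],R); st("away")
for n in("scene","top"): cv2.imwrite(f"pics/{n}3.png",robot.grab_frame(n)[:,:,::-1])
cv2.imwrite("pics/s3.png",cv2.resize(cv2.imread("pics/scene3.png")[90:330,120:480],(780,520)))
cv2.imwrite("pics/t3.png",cv2.resize(cv2.imread("pics/top3.png")[105:265,180:480],(780,416)))
E
```

```text
down white hit=False 12.3 [ 0.4814 -0.059   0.0365] [-0.3 -0.5 -0.5] 0.0901
grip 13.1 [ 0.481 -0.059  0.036] [0.7 0.2 0.6] 0.0415
lift 14.3 [ 0.4806 -0.059   0.1594] [-0.8  0.1 -1.7] 0.0414
set hit=True 17.2 [0.644  0.059  0.0399] [ 0.2 -0.1  5.4] 0.0415
released 19.1 [0.6435 0.0589 0.159 ] [-0.5  0.4 -0.3] 0.0902
down yellow hit=False 21.2 [0.4379 0.0435 0.0365] [0.7 0.1 0.1] 0.0899
grip 22.0 [0.4375 0.0435 0.036 ] [-0.7  1.6  1. ] 0.0417
lift 23.2 [0.4371 0.0435 0.1594] [-0.4 -0.6 -1.6] 0.0414
set hit=True 26.8 [ 0.6506 -0.2236  0.0399] [-0.9 -0.2  5.3] 0.0416
released 28.6 [ 0.65   -0.2234  0.1589] [-0.2  0.3 -0.9] 0.0901
down blue hit=False 31.6 [0.4804 0.1657 0.0366] [ 0.3 -0.4 -0.3] 0.0902
grip 32.5 [0.48   0.1656 0.036 ] [0.2 0.6 0. ] 0.0417
lift 33.6 [0.4797 0.1654 0.1594] [ 0.1 -0.1 -1.6] 0.0417
set hit=True 36.3 [0.6356 0.2075 0.0399] [-0.4 -0.1  5.3] 0.0417
released 38.2 [0.6351 0.2073 0.159 ] [-0.4  0.3 -1. ] 0.09
away 42.3 [ 0.1858 -0.5967  0.2999] [ 0.   0.3 -0.4] 0.0898
```

View pics/s3.png

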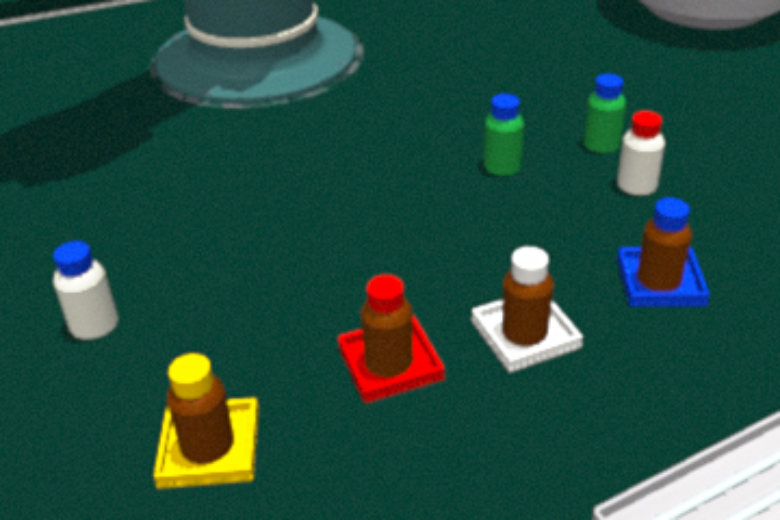

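View pics/t3.png

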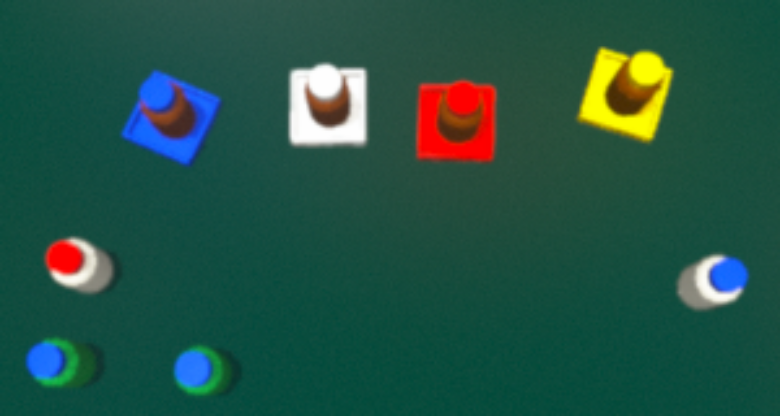

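All four amber bottles stand upright in their matching trays. The two off-white and two green bottles are where they were, and the arm is clear.

```bash
python3 -c "
from rig import robot
print(robot.sign_off())"
```

```text
the job is handed in; nothing more can be done
None
```

All four amber bottles (red, white, yellow, blue) now stand upright and released in the trays matching their caps, and I've handed the job in. It took about 42 s of the 99 s allowed.

- **Set-down:** each bottle was lowered at 15 mm/s until it touched at TCP z = 0.0399 m. That is within 0.1 mm of the expected 4 mm tray floor, with about 5.5 N on the tool.
- **Final check:** the last pictures from both cameras show every bottle near the middle of its tray. By eye, the two off-white and two green bottles had not moved, and the arm was clear.
- **Disagreements:** the two cameras differed by up to 4 mm on tray and cap positions, so I used averages, well within the 10 mm of slack in each tray. No check failed.

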